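# Square a pattern template in the bench punch with a push stick and switch the punch on

### The job

Get the pocket-flap template ready for punching: take the wooden push stick from its block and, with the stick alone (no fingers on the template), gently nudge the template under the clear guard until it is square in the corner, touching the back stop and the left stop. Then slide the punch's power switch fully across to on, away from you, and leave the stick lying flat on the bench, without shifting the box, jar, spools or chalk that stand about.

Things in the scene. Friction and masses are not known exactly. Their poses are not given: they have to be found in the camera images.
- punch: Grey bench punch, fixed. Base 190 mm (x) by 350 mm (y); origin: centre of its underside; +x away from the robot, +y left, z up. Its steel bed is 30 mm above the bench, y = -105 to 175 mm. Column and motor, to 255 mm above the bench, at the left rear (x > -8, y > 115 mm); an arm from it, 125 mm up, over x = 9 to 71, y > 45 mm, carries the thin punch, whose tip is 22 mm above the bed.
- guard_front (a point): Middle of the lower front edge of the clear guard plate (4 mm thick, underside 34 mm above the bed) that covers the bed: in the punch's frame this point is x = -85, y = 0, z = 64 mm; the guard spans x = -85 to 80, y = -96 to 116 mm. Open along the front and the right; a bracket closes the rear. Only a tool held level reaches far in under it. The base's front edge is 10 mm nearer the robot.
- stop_corner (a point): Inner corner where the faces of the two dark steel stop bars meet, at bed level; axes as the punch's; x = 65, y = 95, z = 30 mm in its frame. The bars stand 12 mm above the bed. The back stop's face is the plane x = 65 mm, from y = -60 to 110 mm; the left stop's face is the plane y = 95 mm, from x = -30 to 80 mm.
- template: Brown fibreboard plate on the bed under the guard, 75 mm (x) by 100 mm (y) by 8 mm, about 80 g, slides easily; origin: centre of its underside. Corners square except the front right one (-x, -y), radius 12 mm. Home, +x edge on the back stop and +y edge on the left stop, its origin is 37.5 mm (x) and 50 mm (y) short of stop_corner. Starts about 20 to 45 mm off each stop, turned up to 0.22 rad.
- stick: Plain wooden push stick, 230 mm long (its x), 20 mm wide (its y), 14 mm thick (its z), 60 g. Origin: its centre; +x points to the nose, which is half-round seen along z (radius 10 mm). It starts upright in the block, nose down, handle end up, about 242 mm above the bench.
- stick_nose (a point): The extreme point of the stick's rounded nose, on its centre line, 115 mm from its origin.
- stick_handle (a point): The centre of the stick's square-cut handle end, 115 mm from its origin, the upper end at the start.
- block: Fixed wooden tool block, 60 mm (x) by 95 mm (y) by 70 mm high; origin: centre of its underside; left or right in front of the punch. The stick stands in its central slot (floor 12 mm above the bench, 3 mm wider than the stick; the stick's 20 mm width lies along the block's y). Short tools up to 18 mm proud of its top stand 33 mm to either side of the stick.
- power_slide (a joint): Slide switch in the black panel at the right of the punch (in its frame x = -4, y = -136 mm): 0 off (towards the robot), 0.008 m on (towards the punch's +x). A detent holds it at either end; about 3 to 5 N on the ridge takes it across and it then snaps over by itself.
- switch_ridge (a point): Middle of the top of the switch's ridge: 4 mm thick in the punch's x, 18 mm long in its y, 4 mm above the panel; the rest of the slide is flush. The panel is level with the bed, 30 mm above the bench, and runs the base's full depth; it ends 40 mm right of this point; the guard begins 40 mm to its left. In the punch's frame x = -4, y = -135.5 mm when off.
- pin_box: Bystander: wooden lidded box, 81 x 111 x 60 mm (70 with its knob), origin under its centre; stands at the place that the block does not take.
- spool_a: Bystander: thread spool, 54 mm diameter, 80 mm high, right of the punch; origin under its centre.
- spool_b: Bystander: a second such spool, farther right and nearer the robot.
- button_jar: Bystander: glass jar, 66 mm diameter, 85 mm high, left of the punch; origin under its centre.
- chalk: Bystander: flat piece of tailor's chalk, 45 x 32 x 7 mm, on the bench in front of the punch, to the left; origin under its centre.

How it is judged:
By the outcome, as a careful person would: the job done as asked, in the order asked, and still so for the second after the job is handed in, with the robot touching nothing.
It also fails if it takes over 72 s, if anything falls off the work surface, if the arm or the gripper's body presses on something with over 40 N, if the wrist force passes 120 N, or if a joint passes its speed limit or range.

### The arm

A 6-joint arm with a two-finger parallel gripper is mounted at the origin on the work surface. World frame = base frame: x ahead of the robot, y to its left, z up, the work surface at z = 0. Lengths are in mm, angles in degrees, forces in N, time in s.
With the tool pointing down it reaches from about 275 to 725 mm from the base axis. Payload 15.9 kg.
Tool frame: the origin (TCP) lies on the centre line of the jaws, within the pads' length; the fingertips stand 8 mm ahead of it and the grasp point (between the pads) lies 11 mm behind it; x points along the fingers, y is the direction in which the jaws open and shut, and the axes are right-handed (so a half turn about x gives the same grasp; the last joint's range is limited). The gripper opens to 85 mm and grips with 20 to 120 N. Pads are 22 mm wide; open, the fingers measure 114 mm over their backs; the gripper's body (76 mm by 85 mm) begins 54 mm behind the grasp point. The pads swing forward as they close: fully open they stand 13 mm farther back than shut.
Start: joints at [64.4, 12.198, -1.971, 75.831, 0, 90], TCP at [216.033, 450.905, 239.306] pointing down, gripper open.
Joint ranges: [-170.91, 170.91], [-42.67, 98.43], [-65.05, 77.54], [-120.47, 116.71], [-90, 82.35], [-180, 180]. Speed limits (degrees/s): [108.29, 108.29, 136.94, 147.25, 180, 180].

### API

Orientations are given as a 3x3 rotation matrix whose columns are the frame's x, y, z axes.
In Python, from station import arm gives the robot as it stands.
- The arm moves only by the shell command python3 -m pendant 'ROWS' [FORCE]. ROWS is JSON, a list of rows, each a list of 5 numbers: the finger opening in m, from 0 to 0.0854, then the shift along the tool's x, y, z in m, then the turn about the tool's x in units of 6 degrees (1.0 is 6 degrees). A call has 1 to 10 rows; each row is the pose to reach, as a shift and turn from the pose commanded when the call began, along the tool's axes at that moment; what a row does not reach only later rows make up. A row lasts 1/12 s, in which the tool goes at most 41.7 mm and 7.16 degrees, less where a joint would pass 70% of its speed; a pose out of reach is approached as far as the arm can. A call with a gripper value outside its range is refused whole. The fingers move at their own pace and stop on an object; FORCE is the grip in N (left out, the last holds). Time passes only in rows, so rows that repeat a pose let the fingers close. It gives the time, the measured TCP pose, the force and the opening at its end, in the units of the state.
- arm.get_state(): the state, without advancing time (a new reading comes with each control period).
- arm.camera(name): name is "side" or "top" or "wrist"; returns a dict with "img" (384x512x3 uint8, blue, green, red), "vfov" (degrees; the focal length in pixels is half the picture's height over the tangent of half this angle, whatever the lens; pixels are square), "cx", "cy" (the principal point, pixels), "dist" ([k1, k2, p1, p2, k3] as OpenCV has them; the pictures are not rectified), "R" (3x3) and "t" (3): a world point X has camera coordinates R X + t. Camera axes: x right, y down, z forward; pixel columns grow to the right and rows downward; lengths in mm; the calibration is good to about 2 mm. A picture is of the moment at which its call begins. There is no depth.
- arm.job_done(): hands the job in, once; it reports no verdict.
The state is a dict: "time": time; "joint_pos": joint angles; "joint_velocities": joint speeds; "joint_efforts": joint torques, N m; "ee_pos": TCP position; "ee_rot": TCP orientation; "wrist_force": force on the tool from outside, world axes, zero at the start; "moment": the same for the moment, N m; "gripper_width": opening from 0.0 (shut) to 1.0 (fully open).
Only numpy, scipy, OpenCV 4.12 (cv2) and the standard library are available. Lean on these libraries where they do the work, as an engineer would, in place of code of your own. Each camera call takes 0.05 s, during which the arm holds its last target. There are 200 camera calls.

## Working session

There is one attempt and no reset: what is moved stays moved. The work goes in short steps, Python scripts to look and compute and a shell command to move; the robot and the scene stay as the last step left them, time stands still between calls to the robot, and variables do not carry over. Pictures are saved under pics/ and viewed, about 8 in all and at most 12, crops included, and the job is handed in when it is done.

```bash
ls; mkdir -p pics; cat > h.py <<'E'
import numpy as np, cv2, json
from station import arm
def cam(n):
    c=arm.camera(n); c['R']=np.array(c['R'],float).reshape(3,3); c['t']=np.array(c['t'],float); c['img']=np.array(c['img'],np.uint8)
    f=c['img'].shape[0]/2/np.tan(np.radians(c['vfov'])/2)
    c['K']=np.array([[f,0,c['cx']],[0,f,c['cy']],[0,0,1.]]); c['D']=np.array(c['dist'],float); return c
def ray(c,uv):
    p=cv2.undistortPoints(np.array(uv,float).reshape(-1,1,2),c['K'],c['D']).reshape(-1,2)
    d=np.c_[p,np.ones(len(p))]@c['R']; return -c['R'].T@c['t'],d
def onz(c,uv,z):
    o,d=ray(c,uv); return o+d*((z-o[2])/d[:,2])[:,None]
def proj(c,X):
    X=np.array(X,float).reshape(-1,3)
    return cv2.projectPoints(X,cv2.Rodrigues(c['R'])[0],c['t'],c['K'],c['D'])[0].reshape(-1,2)
E
python3 - <<'E'
from h import *
import pickle
s=arm.get_state();print({k:np.round(v,3).tolist() for k,v in s.items()})
cs={n:cam(n) for n in ('top','side')}
for n,c in cs.items():
    cv2.imwrite(f'pics/{n}0.png',cv2.resize(c['img'],(800,600),interpolation=cv2.INTER_CUBIC)); print(n,np.round(-c['R'].T@c['t']),np.round(c['R'],2).tolist(),c['vfov'],c['dist'])
pickle.dump(cs,open('c0.pkl','wb'))
E
```

```text
pics
{'time': 0.0, 'joint_pos': [64.4, 12.223, -2.008, 75.829, -0.001, 89.999], 'joint_velocities': [-0.009, 0.059, -0.031, 0.033, 0.04, 0.078], 'joint_efforts': [-0.004, -68.616, 48.712, 0.018, -0.0, -0.0], 'ee_pos': [215.912, 450.632, 238.832], 'ee_rot': [[-0.0, 0.432, 0.902], [-0.001, 0.902, -0.432], [-1.0, -0.001, 0.0]], 'wrist_force': [-0.529, -0.527, 0.362], 'moment': [0.041, -0.008, -0.007], 'gripper_width': 0.999}
top [ 391.  -47. 1404.] [[-0.02, -1.0, -0.02], [-0.99, 0.02, -0.13], [0.13, 0.01, -0.99]] 47.66395201256327 [-0.15329406  0.          0.          0.          0.        ]
side [ 155. -919.  716.] [[0.9, -0.43, -0.01], [-0.22, -0.44, -0.87], [0.37, 0.79, -0.49]] 51.22557381787486 [-0.01434548  0.          0.          0.          0.        ]
```

View pics/top0.png

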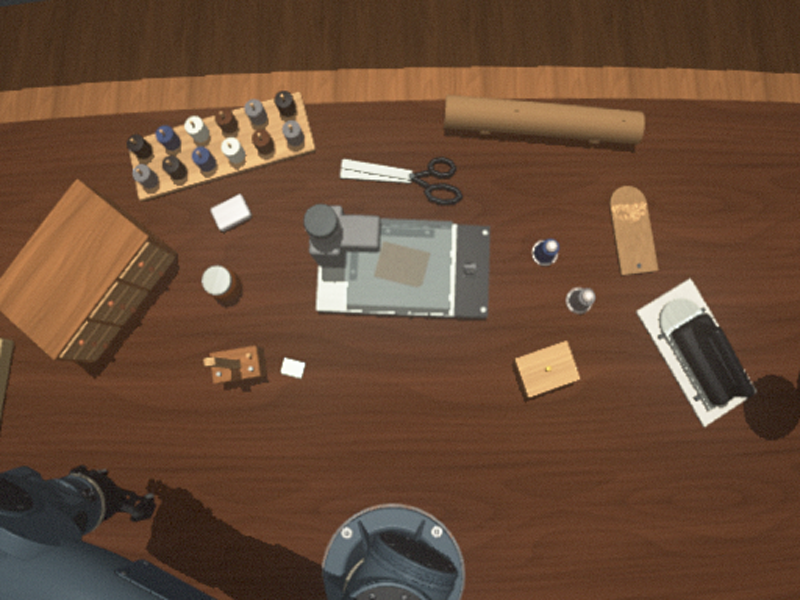

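View pics/side0.png

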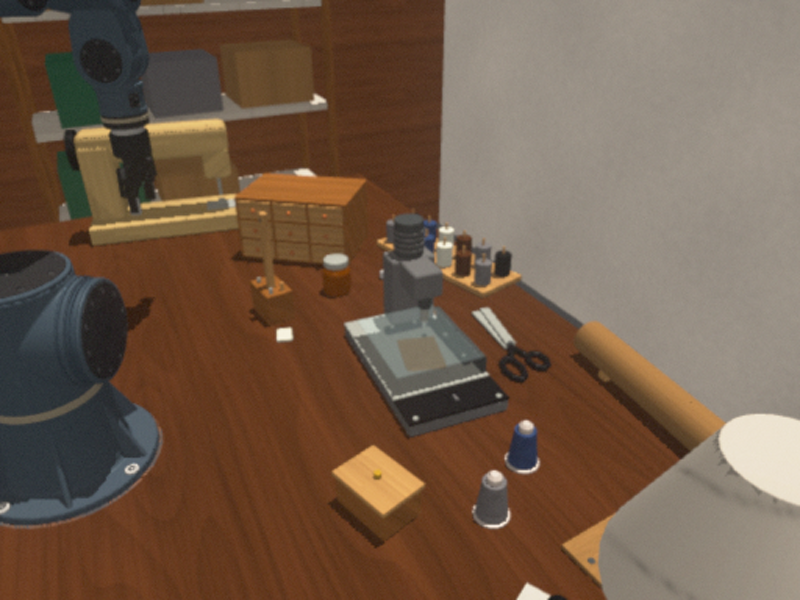

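The top view shows the punch about (400,270), its black panel at (472,270), and the template at (402,265). The block is at (235,366) with the stick's top end at (210,362), the box at (548,368) and the chalk at (293,368). I'll zoom in on the punch and block together.

```bash
python3 - <<'E'
from h import *
import pickle
cs=pickle.load(open('c0.pkl','rb'));im=cs['top']['img']
a=im[125:210,195:320]; b=im[210:255,120:205]
A=cv2.resize(a,None,fx=6,fy=6,interpolation=cv2.INTER_CUBIC);cv2.imwrite('pics/topA.png',cv2.convertScaleAbs(A,alpha=1.3))
c=cs['top']
f=1/1.5625
print('stick top',onz(c,[[210*f,362*f]],242).round(0))
print('block top centre guess',onz(c,[[235*f,364*f]],70).round(0))
print('base',onz(c,np.array([[316,312],[490,318],[490,222],[454,222]])*f,30).round(0))
print('box',onz(c,np.array([[548,368]])*f,70).round(0),'chalk',onz(c,np.array([[293,368]])*f,7).round(0),'jar',onz(c,np.array([[216,280]])*f,85).round(),'spools',onz(c,np.array([[551,247],[586,296]])*f,80).round())
s=cs['side']
print('stick side ray',[ (onz(s,[[264*f,213*f]],z)).round(0)[0] for z in (230,242,255)])
B=cv2.resize(b,None,fx=8,fy=8,interpolation=cv2.INTER_CUBIC);cv2.imwrite('pics/topB.png',B)
E
```

```text
stick top [[433. 300. 242.]]
block top centre guess [[434. 301.  70.]]
base [[ 539.  143.   30.]
 [ 518. -211.   30.]
 [ 718. -219.   30.]
 [ 720. -144.   30.]]
box [[ 413. -317.   70.]] chalk [[426. 195.   7.]] jar [[601. 337.  85.]] spools [[ 653. -333.   80.]
 [ 553. -398.   80.]]
stick side ray [array([444., 324., 230.]), array([437., 293., 242.]), array([429., 260., 255.])]
```

View pics/topA.png

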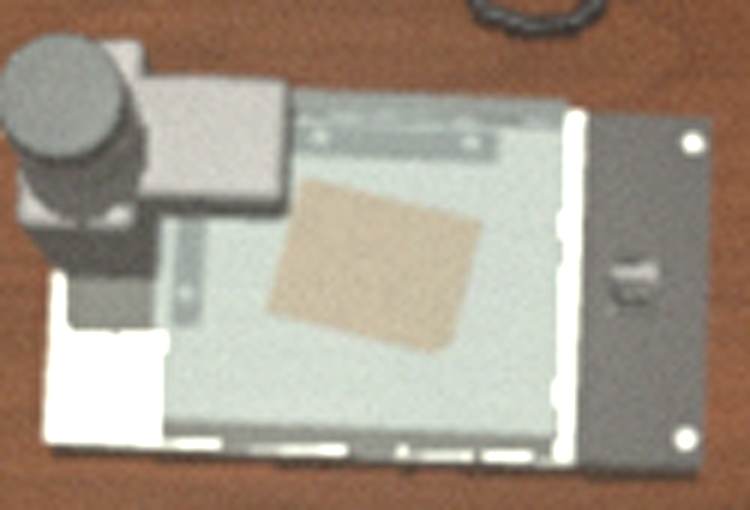

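View pics/topB.png

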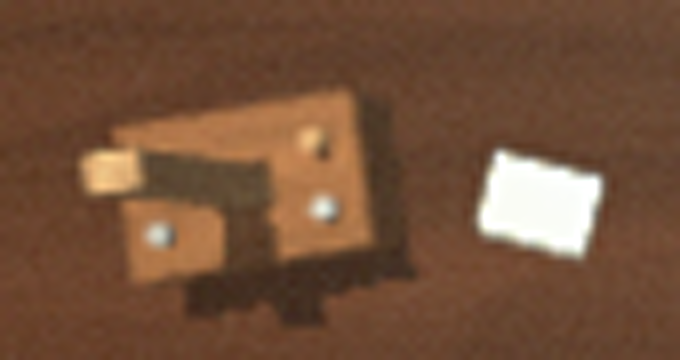

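The crop shows the base corners at (45,443), (697,468) and (711,118), and the switch ridge near (635,270). Template corners are at (302,178), (482,222) and (268,310). The second crop shows the block's top corners and the stick's end at (112,172).

```bash
cat >> h.py <<'E'
def fit2(P,Q): # Q = Rot P + t
    P=np.array(P,float)[:,:2];Q=np.array(Q,float)[:,:2];p=P.mean(0);q=Q.mean(0)
    a=np.arctan2(*(lambda A,B:((A[:,0]*B[:,1]-A[:,1]*B[:,0]).sum(),(A*B).sum()))(P-p,Q-q))
    R=np.array([[np.cos(a),-np.sin(a)],[np.sin(a),np.cos(a)]]);t=q-R@p
    return a,R,t,np.linalg.norm(P@R.T+t-Q,axis=1)
E
python3 - <<'E'
from h import *
import pickle
c=pickle.load(open('c0.pkl','rb'))['top']
A=lambda l,z:onz(c,(np.array(l,float)+.5)/6-.5+[195,125],z)
B=lambda l,z:onz(c,(np.array(l,float)+.5)/8-.5+[120,210],z)
pc=A([[45,443],[697,468],[711,118]],30)
a,R,t,r=fit2([[-95,175],[-95,-175],[95,-175]],pc);print('punch',np.degrees(a),t,r)
tc=A([[302,178],[482,222],[268,310]],38)
a2,R2,t2,r2=fit2([[37.5,50],[37.5,-50],[-37.5,50]],tc);print('templ world',np.degrees(a2),t2,r2,'in punch',(t2-t)@R,np.degrees(a2-a))
print('stop backface pts',(A([[300,158],[497,162]],42)[:,:2]-t)@R,'left',(A([[204,220],[204,320]],42)[:,:2]-t)@R,'ridge',(A([[635,268]],34)[:,:2]-t)@R)
print('guard right-front',(A([[552,460]],66)[:,:2]-t)@R)
bc=B([[113,128],[352,90],[373,243],[131,283]],70)
ab,Rb,tb,rb=fit2([[30,47.5],[30,-47.5],[-30,-47.5],[-30,47.5]],bc);print('block',np.degrees(ab),tb,rb)
print('sticktop',B([[112,172]],242), 'chalk',B([[540,205]],7))
E
```

```text
punch -3.601881162599474 [626.95654777 -35.48274542] [1.5276751  2.21620156 0.73152326]
templ world -15.417312704415384 [632.2398851 -34.0738886] [0.57251367 0.86555763 1.06130433] in punch [5.18439196 1.73799048] -11.815431541815908
stop backface pts [[ 61.57214917  44.23984095]
 [ 63.48671174 -60.79670666]] left [[ 25.98280029  93.78065564]
 [-27.79564669  91.03689532]] ridge [[  10.5686539  -136.52646825]]
guard right-front [[-97.20347475 -94.03752723]]
block 8.042409469876224 [434.48722924 302.55448773] [0.2501121  0.71590279 0.66007013 1.24654094]
sticktop [[434.24923876 302.55678387 242.        ]] chalk [[427.03613342 196.5131009    7.        ]]
```

```bash
cat >> h.py <<'E'
def go(x,y,z,yaw=None):
    "print tool-axis shift (m) and turn units to reach world TCP target; yaw = world angle of tool y"
    s=arm.get_state();R=np.array(s['ee_rot']).reshape(3,3);p=np.array(s['ee_pos'])
    cur=np.degrees(np.arctan2(R[1,1],R[0,1]))
    d=R.T@(np.array([x,y,z])-p)/1000
    print('t',round(s['time'],2),'tcp',p.round(1),'yaw',cur.round(2),'j',np.round(s['joint_pos'],1),'F',np.round(s['wrist_force'],1),'w',round(float(s['gripper_width']),3),'\n shift',d.round(4), 'turn',None if yaw is None else np.round(-((yaw-cur+180)%360-180)/6,2))
E
python3 -m pendant '[[0.085,-0.03,0,0,0],[0.085,-0.06,0,0,-0.7],[0.085,-0.06,-0.006,0.037,-1.4],[0.085,-0.06,-0.011,0.074,-2.1],[0.085,-0.06,-0.017,0.112,-2.8],[0.085,-0.06,-0.023,0.150,-3.5],[0.085,-0.06,-0.029,0.187,-4.2],[0.085,-0.06,-0.034,0.224,-4.9],[0.085,-0.06,-0.04,0.261,-5.6],[0.085,-0.06,-0.04,0.261,-5.6]]'
python3 - <<'E'
from h import *
go(434.3,302.5,196,98.04)
c=cam('wrist');cv2.imwrite('pics/w1.png',c['img']);print(np.round(-c['R'].T@c['t']),c['vfov'])
E
```

```text
time: 0.93
ee_pos: [438.1, 298.5, 298.4]
ee_rot: [[0.0, -0.141, 0.99], [-0.002, 0.99, 0.141], [-1.0, -0.002, -0.0]]
wrist_force: [0.1, 0.4, 0.6]
gripper_width: 0.992
t 0.93 tcp [438.1 298.5 298.4] yaw 98.09 j [34.3 15.9 11.4 85.5 -0.1 26.2] F [0.1 0.4 0.6] w 0.992 
 shift [ 0.1024  0.0047 -0.0031] turn 0.01
[368. 289. 433.] 67.07515464243174
```

View pics/w1.png

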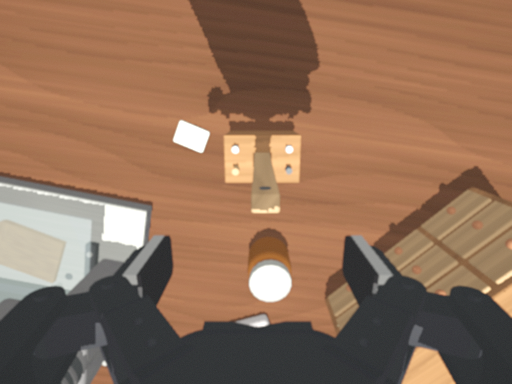

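The wrist view looks down past the fingers to the block at (262,158). The stick's handle end is at about (265,211), between the fingertips at (150,255) and (370,255).

```bash
python3 - <<'E'
from h import *
c=cam('wrist')
print('handle end front/back edges',onz(c,[[251.5,212],[279.5,212],[265.5,210]],242).round(1))
a,R,t,r=fit2([[30,47.5],[30,-47.5],[-30,-47.5],[-30,47.5]],onz(c,[[300,182],[225,182],[224,136],[300,136]],70));print('block',np.degrees(a),t,r)
pt=onz(c,[[152,205]],30);print('punch front-left',pt)
p=onz(c,[[192,136]],7);print('chalk',p)
E
```

```text
handle end front/back edges [[438.3 296.4 242. ]
 [435.6 315.9 242. ]
 [435.5 305.9 242. ]]
block 8.101042959605408 [431.02171748 305.75373646] [1.49306234 1.06453867 0.27040846 0.94366603]
punch front-left [[527.58512446 155.86054163  30.        ]]
chalk [[421.94844966 202.065736     7.        ]]
```

```bash
python3 -m pendant '[[0.085,0.03,0.006,-0.004,0],[0.085,0.066,0.006,-0.004,0],[0.085,0.102,0.006,-0.004,0],[0.085,0.102,0.006,-0.004,0],[0.0,0.102,0.006,-0.004,0],[0.0,0.102,0.006,-0.004,0],[0.0,0.102,0.006,-0.004,0],[0.0,0.102,0.006,-0.004,0],[0.0,0.102,0.006,-0.004,0],[0.0,0.102,0.006,-0.004,0]]' 40
python3 -m pendant '[[0.0,0,0,0,0],[0.0,0,0,0,0],[0.0,0,0,0,0]]' 40
python3 -c "
from h import *
go(400,300,300,90)"
```

```text
time: 1.87
ee_pos: [430.0, 307.4, 198.5]
ee_rot: [[0.002, -0.139, 0.99], [0.0, 0.99, 0.139], [-1.0, -0.0, 0.002]]
wrist_force: [0.7, -4.8, 12.0]
gripper_width: 0.227
time: 2.12
ee_pos: [430.1, 307.2, 198.5]
ee_rot: [[0.002, -0.139, 0.99], [-0.0, 0.99, 0.139], [-1.0, -0.001, 0.002]]
wrist_force: [0.6, -4.2, 10.2]
gripper_width: 0.233
t 2.12 tcp [430.1 307.2 198.5] yaw 97.97 j [35.6 16.1 -2.9 71.  -0.1 27.6] F [ 0.6 -4.2 10.2] w 0.233 
 shift [-0.1015 -0.003  -0.0306] turn 1.33
```

```bash
python3 -m pendant '[[0.0,-0.03,0,0,0],[0.0,-0.065,0,0,0],[0.0,-0.1,0,0,0.2],[0.0,-0.1,-0.035,0.005,0.4],[0.0,-0.1,-0.075,0.01,0.6],[0.0,-0.1,-0.115,0.015,0.8],[0.0,-0.1,-0.155,0.02,1.0],[0.0,-0.1,-0.19,0.025,1.2],[0.0,-0.1,-0.225,0.025,1.33],[0.0,-0.1,-0.253,0.025,1.33]]' 40
python3 -m pendant '[[0.0,0.03,0,0,0],[0.0,0.06,0,0,0],[0.0,0.09,0,0,0],[0.0,0.1,0,0,0],[0.0,0.1,0,0,0],[0.0,0.1,0,0,0]]' 40
python3 - <<'E'
from h import *
go(490,60,190,90)
c=cam('side');cv2.imwrite('pics/s1.png',cv2.resize(c['img'][60:320,100:440],(680,520)))
E
```

```text
time: 2.95
ee_pos: [489.5, 58.0, 297.8]
ee_rot: [[0.001, 0.002, 1.0], [-0.0, 1.0, -0.002], [-1.0, -0.0, 0.001]]
wrist_force: [0.0, 0.3, -1.2]
gripper_width: 0.224
time: 3.45
ee_pos: [489.5, 60.5, 198.4]
ee_rot: [[0.0, -0.0, 1.0], [0.0, 1.0, 0.0], [-1.0, 0.0, 0.0]]
wrist_force: [0.3, 0.1, -0.4]
gripper_width: 0.225
t 3.45 tcp [489.5  60.5 198.4] yaw 90.03 j [ 7.  12.  -8.1 69.8 -0.   7. ] F [ 0.3  0.1 -0.4] w 0.225 
 shift [ 0.0084 -0.0005  0.0005] turn 0.0
```

View pics/s1.png

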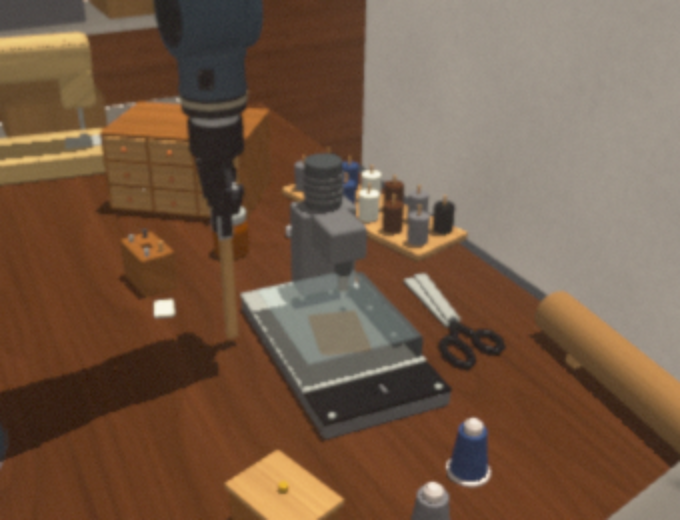

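The stick hangs upright in the jaws, its nose just off the bench at (232,335) in this crop. I'll set the nose on the bench with a light grip and swing the stick down.

```bash
python3 -m pendant '[[0.0,0.006,0,0,0],[0.0,0.013,0,0,0],[0.0,0.014,0,0,0],[0.0,0.014,0,-0.01,0],[0.0,0.015,0,-0.02,0],[0.0,0.017,0,-0.03,0],[0.0,0.019,0,-0.04,0],[0.0,0.022,0,-0.05,0],[0.0,0.024,0,-0.06,0],[0.0,0.024,0,-0.06,0]]' 20
python3 - <<'E'
from h import *
go(490,60,190,90)
c=cam('side');cv2.imwrite('pics/s2.png',cv2.resize(c['img'][120:260,150:330],(720,560)))
E
```

```text
time: 4.33
ee_pos: [428.6, 60.5, 174.0]
ee_rot: [[0.001, -0.001, 1.0], [0.0, 1.0, 0.001], [-1.0, 0.0, 0.001]]
wrist_force: [-2.7, -0.1, 11.2]
gripper_width: 0.228
t 4.33 tcp [428.6  60.5 174. ] yaw 90.04 j [  8.    5.7 -19.3  64.9   0.    8. ] F [-2.7 -0.1 11.2] w 0.228 
 shift [-0.016  -0.0005  0.0614] turn 0.01
```

View pics/s2.png

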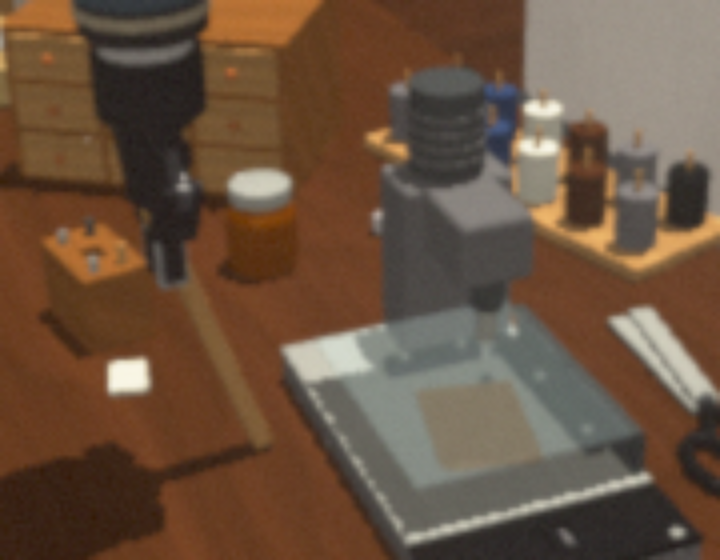

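The stick has tilted as planned, with the nose at about (262,440) on the bench, ahead of the gripper. I'll carry on down the arc.

```bash
python3 -m pendant '[[0.0,0.005,0,-0.019,0],[0.0,0.015,0,-0.039,0],[0.0,0.029,0,-0.059,0],[0.0,0.046,0,-0.079,0],[0.0,0.063,0,-0.094,0],[0.0,0.077,0,-0.104,0],[0.0,0.095,0,-0.114,0],[0.0,0.112,0,-0.122,0],[0.0,0.133,0,-0.129,0],[0.0,0.133,0,-0.129,0]]' 20
python3 - <<'E'
from h import *
go(490,60,15,90)
c=cam('side');cv2.imwrite('pics/s3.png',cv2.resize(c['img'][120:260,110:290],(720,560)))
E
```

```text
time: 5.22
ee_pos: [297.9, 60.0, 38.2]
ee_rot: [[-0.003, -0.001, 1.0], [-0.001, 1.0, 0.001], [-1.0, -0.001, -0.003]]
wrist_force: [-2.1, -0.7, 1.3]
gripper_width: 0.231
t 5.22 tcp [297.9  60.   38.2] yaw 90.04 j [ 11.4  -1.2 -48.5  42.9   0.   11.3] F [-2.1 -0.7  1.3] w 0.231 
 shift [ 2.250e-02 -1.000e-04  1.922e-01] turn 0.01
```

View pics/s3.png

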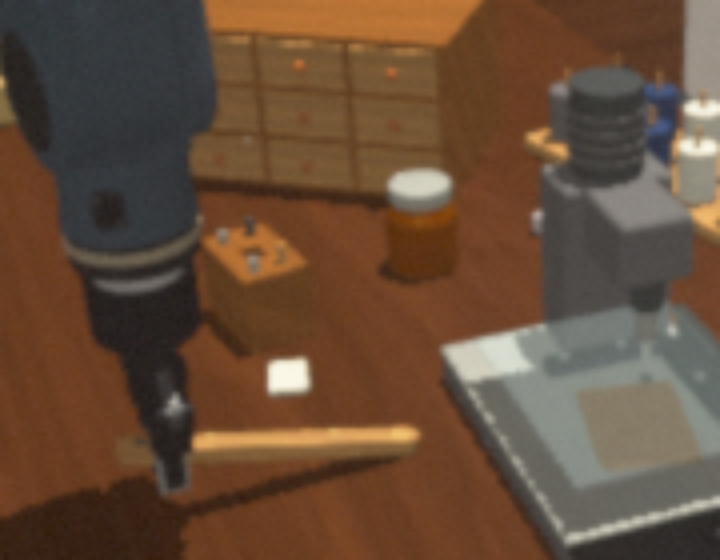

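```bash
python3 -m pendant '[[0.0,0.014,0,-0.001,0],[0.0,0.026,0,-0.001,0],[0.0,0.026,0,-0.001,0],[0.03,0.026,0,-0.001,0],[0.04,0.026,0,-0.001,0],[0.04,0.026,0,-0.001,0],[0.04,0.026,0,-0.001,0],[0.04,0.026,0,-0.001,0]]' 20
python3 - <<'E'
from h import *
go(320,60,11,90)
for n in ('top','side'):
    c=cam(n);im=c['img'];hsv=cv2.cvtColor(im,cv2.COLOR_BGR2HSV)
    P=proj(c,[[270,20,0],[270,110,0],[540,20,0],[540,110,0]]);print(n,P.round())
    cv2.imwrite(f'pics/l_{n}.png',im)
    x0,y0=np.maximum(P.min(0).astype(int),0);x1,y1=P.max(0).astype(int)
    sub=im[y0:y1,x0:x1]; cv2.imwrite(f'pics/ls_{n}.png',cv2.resize(sub,None,fx=5,fy=5,interpolation=cv2.INTER_CUBIC)); print(x0,y0,sub.shape)
a=cv2.imread('pics/ls_top.png');b=cv2.imread('pics/ls_side.png')
h=max(a.shape[0],b.shape[0]);f=lambda i:cv2.copyMakeBorder(i,0,h-i.shape[0],0,10,cv2.BORDER_CONSTANT)
o=cv2.hconcat([f(a),f(b)]);print(o.shape);cv2.imwrite('pics/ls.png',o)
E
```

```text
time: 5.93
ee_pos: [299.7, 60.4, 14.7]
ee_rot: [[0.001, -0.0, 1.0], [0.0, 1.0, 0.0], [-1.0, 0.0, 0.001]]
wrist_force: [0.1, -0.1, -0.1]
gripper_width: 0.465
t 5.93 tcp [299.7  60.4  14.7] yaw 90.02 j [ 11.4   1.1 -50.6  38.3   0.   11.4] F [ 0.1 -0.1 -0.1] w 0.465 
 shift [ 0.0037 -0.0004  0.0203] turn 0.0
top [[243. 283.]
 [215. 284.]
 [241. 199.]
 [214. 200.]]
213 199 (84, 29, 3)
side [[147. 258.]
 [140. 241.]
 [234. 233.]
 [223. 219.]]
140 219 (38, 94, 3)
(420, 635, 3)
```

```bash
python3 - <<'E'
from h import *
c=cam('side');im=c['img'];hsv=cv2.cvtColor(im,cv2.COLOR_BGR2HSV).astype(int)
for n in('top','side'):
    c=cam(n);im=c['img'].astype(int)
    m=((im[...,2]>150)&(im[...,2]-im[...,0]>50)).astype(np.uint8)
    poly=proj(c,[[250,20,7],[250,110,7],[530,110,7],[530,20,7]]).astype(np.int32)
    k=np.zeros_like(m);cv2.fillPoly(k,[poly],1);m&=k
    ys,xs=np.nonzero(m);print(n,len(xs))
    if len(xs)>5:
        P=onz(c,np.c_[xs,ys],14 if n=='top' else 10)
        (ctr,sz,an)=cv2.minAreaRect(P[:,:2].astype(np.float32));print(ctr,sz,an,P.min(0).round(),P.max(0).round())
E
```

```text
top 279
(426.9505920410156, 60.36703109741211) (19.278079986572266, 130.69717407226562) 89.19339752197266 [362.  50.  14.] [492.  71.  14.]
side 289
(404.14410400390625, 62.73893737792969) (179.7273712158203, 26.905105590820312) 1.0139050483703613 [314.  50.  10.] [494.  78.  10.]
```

View pics/ls.png

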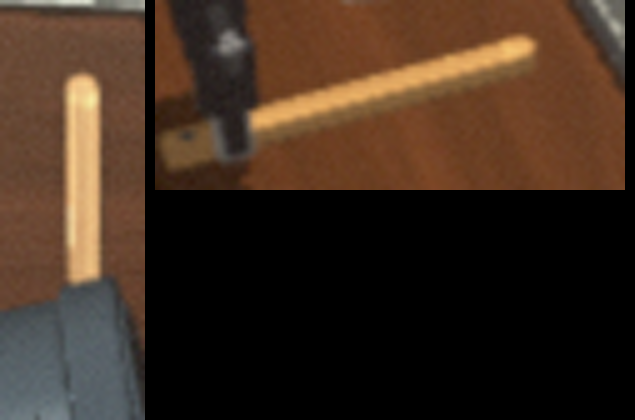

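The stick lies flat along world x with its nose at x≈493, y≈60. I'll re-grip it level, low in the jaws and about 180 mm from the nose.

```bash
python3 -m pendant '[[0.04,0,0,0.013,0],[0.04,0.004,0,0.013,0],[0.04,0.004,0,0.013,0],[0.0,0.004,0,0.013,0],[0.0,0.004,0,0.013,0],[0.0,0.004,0,0.013,0],[0.0,0.004,0,0.013,0],[0.0,0.004,0,0.013,0]]' 60
python3 -m pendant '[[0.0,-0.02,0,0,0],[0.0,-0.04,0,0,0],[0.0,-0.06,0,0,0],[0.0,-0.06,0,0,0]]' 60
python3 - <<'E'
from h import *
go(320,60,71,90)
for n in('side','top'):
    c=cam(n);im=c['img'].astype(int)
    m=((im[...,2]>150)&(im[...,2]-im[...,0]>50)).astype(np.uint8)
    poly=proj(c,[[250,20,67],[250,110,67],[530,110,67],[530,20,67]]).astype(np.int32)
    k=np.zeros_like(m);cv2.fillPoly(k,[poly],1);m&=k
    ys,xs=np.nonzero(m);P=np.c_[xs,ys]
    # centre line per column/row
    Q=onz(c,P,67)
    for a in range(340,520,20):
        s=Q[(Q[:,0]>=a)&(Q[:,0]<a+20)]
        if len(s): print(n,a,len(s),s.mean(0).round(1),s.max(0).round(1))
E
```

```text
time: 6.85
ee_pos: [311.8, 60.3, 10.3]
ee_rot: [[-0.0, -0.0, 1.0], [-0.0, 1.0, 0.0], [-1.0, -0.0, -0.0]]
wrist_force: [-2.3, 0.7, 5.6]
gripper_width: 0.212
time: 7.18
ee_pos: [313.8, 60.6, 73.0]
ee_rot: [[0.004, -0.0, 1.0], [0.001, 1.0, 0.0], [-1.0, 0.001, 0.004]]
wrist_force: [1.5, -0.9, 0.2]
gripper_width: 0.214
t 7.18 tcp [313.8  60.6  73. ] yaw 90.02 j [ 10.9  -2.6 -43.7  48.6  -0.   10.9] F [ 1.5 -0.9  0.2] w 0.214 
 shift [ 0.002  -0.0006  0.0062] turn 0.0
side 340 33 [349.3  71.7  67. ] [359.1  83.7  67. ]
side 360 33 [369.9  72.3  67. ] [379.6  84.9  67. ]
side 380 32 [389.8  71.8  67. ] [400.   86.2  67. ]
side 400 33 [410.3  72.4  67. ] [419.7  88.8  67. ]
side 420 31 [429.9  72.3  67. ] [439.4  84.7  67. ]
side 440 29 [449.7  72.3  67. ] [459.2  84.6  67. ]
side 460 31 [469.7  73.1  67. ] [479.5  85.9  67. ]
side 480 29 [489.4  73.   67. ] [500.   85.9  67. ]
top 380 46 [390.8  60.3  67. ] [399.6  69.3  67. ]
top 400 47 [410.3  60.9  67. ] [418.  72.  67.]
top 420 51 [430.3  59.8  67. ] [439.4  71.5  67. ]
top 440 44 [449.7  61.6  67. ] [457.9  71.5  67. ]
top 460 49 [470.   61.8  67. ] [479.5  71.2  67. ]
top 480 32 [488.   61.3  67. ] [494.8  70.9  67. ]
```

```bash
python3 - <<'E'
from h import *
import pickle
s=pickle.load(open('c0.pkl','rb'))['side']
pc=onz(s,(np.array([[345,322],[411,426],[506,399]])+.5)/1.5625-.5,30)
a,R,t,r=fit2([[-95,175],[-95,-175],[95,-175]],pc);print('punch side',np.degrees(a),t,r)
E
python3 -m pendant '[[0.0,0,-0.03,0.002,0.15],[0.0,0,-0.06,0.004,0.3],[0.0,0,-0.1,0.006,0.45],[0.0,0,-0.13,0.008,0.6],[0.0,0.015,-0.153,0.01,0.6],[0.0,0.029,-0.153,0.01,0.6],[0.0,0.029,-0.153,0.01,0.6],[0.0,0.029,-0.153,0.01,0.6]]' 60
python3 - <<'E'
from h import *
go(326.8,-92.7,43,86.4)
t=cam('top');s=cam('side');np.save('p.npy',0)
a=cv2.resize(t['img'][120:270,205:325],(480,600),interpolation=cv2.INTER_CUBIC)
b=cv2.resize(s['img'][195:295,195:335],(784,560),interpolation=cv2.INTER_CUBIC)
b=cv2.resize(b,(320,229))
cv2.imwrite('pics/a4.png',a)
import pickle;pickle.dump({'top':t,'side':s},open('c1.pkl','wb'))
E
```

```text
punch side -4.786262533683332 [624.92412669 -40.88497271] [2.87177662 5.78253918 4.99188126]
time: 7.95
ee_pos: [320.9, -92.3, 40.4]
ee_rot: [[-0.003, 0.063, 0.998], [0.001, 0.998, -0.063], [-1.0, 0.001, -0.003]]
wrist_force: [0.2, 0.5, -0.5]
gripper_width: 0.212
t 7.95 tcp [320.9 -92.3  40.4] yaw 86.38 j [-16.    2.1 -44.7  43.3   0.  -12.4] F [ 0.2  0.5 -0.5] w 0.212 
 shift [-0.0027 -0.0001  0.0059] turn -0.0
```

View pics/a4.png

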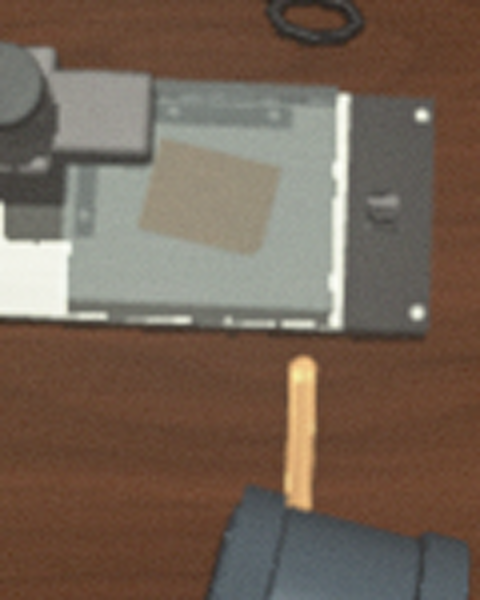

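The top crop shows the stick (nose at (303,357)) parallel to the panel's right edge and about 25 mm in front of the base. It is to the right of the template's nearest corner at (280,172), so I can slide it in level.

```bash
python3 -m pendant '[[0.0,-0.003,0,0,0],[0.0,-0.003,0,0.01,0],[0.0,-0.003,0,0.035,0],[0.0,-0.003,0,0.06,0],[0.0,-0.003,0,0.085,0],[0.0,-0.003,0,0.11,0],[0.0,-0.003,0,0.135,0],[0.0,-0.003,0,0.155,0],[0.0,-0.003,0,0.166,0],[0.0,-0.003,0,0.166,0]]' 60
cat > m.py <<'E'
from h import *
import sys
T=np.array([626.96,-35.48]);A=np.radians(-3.6);RP=np.array([[np.cos(A),-np.sin(A)],[np.sin(A),np.cos(A)]])
s=arm.get_state();p=np.array(s['ee_pos']);q=RP.T@(p[:2]-T);print('t',round(s['time'],2),'TCP punch',q.round(1),p[2].round(1),'nose',(q+[181,0]).round(1),'F',np.round(s['wrist_force'],1))
c=cam('top');im=c['img'].astype(int)
hsv=cv2.cvtColor(c['img'],cv2.COLOR_BGR2HSV)
m=((im[...,2]-im[...,0]>18)).astype(np.uint8)
box=np.array([[-75,-90],[-75,100],[62,100],[62,-90]])@RP.T+T
k=np.zeros_like(m);cv2.fillPoly(k,[proj(c,np.c_[box,np.full(4,38)]).round().astype(np.int32)],1);m&=k
m=cv2.morphologyEx(m,cv2.MORPH_OPEN,np.ones((3,3),np.uint8))
for ct in sorted(cv2.findContours(m,0,2)[0],key=cv2.contourArea)[::-1][:2]:
    X=(onz(c,ct.reshape(-1,2),38)[:,:2]-T)@RP
    if len(X)<5: continue
    (ce,sz,an)=cv2.minAreaRect(X.astype(np.float32));print('blob c',np.round(ce,1),'size',np.round(sz,1),'ang',round(an,1),'x',X[:,0].min().round(1),X[:,0].max().round(1),'y',X[:,1].min().round(1),X[:,1].max().round(1))
if len(sys.argv)>1:
    cv2.imwrite(sys.argv[1],cv2.resize(c['img'][125:215,200:320],(800,600),interpolation=cv2.INTER_CUBIC))
E
python3 m.py
```

```text
time: 8.88
ee_pos: [491.2, -102.7, 44.6]
ee_rot: [[0.002, 0.061, 0.998], [-0.0, 0.998, -0.061], [-1.0, -0.0, 0.002]]
wrist_force: [0.3, -0.4, -0.8]
gripper_width: 0.214
t 8.88 TCP punch [-131.3  -75.6] 44.6 nose [ 49.7 -75.6] F [ 0.3 -0.4 -0.8]
blob c [ 8. 14.] size [74.  74.2] ang 76.9 x -30.6 49.5 y -28.8 55.8
blob c [ 32.6 -76.7] size [35.8 19.2] ang 2.0 x 14.6 50.6 y -86.5 -67.0
```

```bash
sed -i 's/>18))/>8))/' m.py
python3 -m pendant '[[0.0,0.001,0.004,0,0],[0.0,0.0015,0.008,0,0],[0.0,0.0015,0.012,0,0],[0.0,0.0015,0.016,0,0],[0.0,0.0015,0.02,0,0],[0.0,0.0015,0.024,0,0],[0.0,0.0015,0.028,0,0],[0.0,0.0015,0.032,0,0],[0.0,0.0015,0.036,0,0],[0.0,0.0015,0.036,0,0]]' 60; python3 m.py
python3 -m pendant '[[0.0,0,0.003,0,0],[0.0,0,0.006,0,0],[0.0,0,0.009,0,0],[0.0,0,0.012,0,0],[0.0,0,0.015,0,0],[0.0,0,0.017,0,0],[0.0,0,0.019,0,0],[0.0,0,0.021,0,0],[0.0,0,0.021,0,0]]' 60; python3 m.py
```

```text
time: 9.77
ee_pos: [490.3, -66.4, 42.8]
ee_rot: [[-0.0, 0.062, 0.998], [0.0, 0.998, -0.062], [-1.0, 0.0, -0.0]]
wrist_force: [0.5, -0.0, -1.2]
gripper_width: 0.215
t 9.77 TCP punch [-134.5  -39.4] 42.8 nose [ 46.5 -39.4] F [ 0.5 -0.  -1.2]
blob c [ 4.5 11.7] size [ 73.2 135.2] ang 8.9 x -39.0 49.2 y -51.2 74.3
time: 10.57
ee_pos: [491.6, -45.8, 42.8]
ee_rot: [[-0.0, 0.062, 0.998], [0.0, 0.998, -0.062], [-1.0, 0.0, -0.0]]
wrist_force: [0.4, 0.2, -0.6]
gripper_width: 0.215
t 10.57 TCP punch [-134.5  -18.8] 42.8 nose [ 46.5 -18.8] F [ 0.4  0.2 -0.6]
blob c [ 4.9 31.1] size [ 67.7 132. ] ang 11.3 x -40.3 48.5 y -29.6 91.3
```

```bash
python3 -m pendant '[[0.0,0,0.001,0,0],[0.0,0,0.002,0,0],[0.0,0,0.003,0,0],[0.0,0,0.003,0,0],[0.0,0,0.003,0,0]]' 60
python3 -m pendant '[[0.0,0,0.0005,0,0],[0.0,0,0.001,0,0],[0.0,0,0.001,0,0],[0.0,0,0.001,0,0]]' 60; python3 m.py pics/a5.png
```

```text
time: 11.03
ee_pos: [491.8, -43.1, 42.8]
ee_rot: [[-0.0, 0.062, 0.998], [0.0, 0.998, -0.062], [-1.0, 0.0, -0.0]]
wrist_force: [-0.2, -0.3, -0.2]
gripper_width: 0.215
time: 11.37
ee_pos: [491.8, -42.2, 42.8]
ee_rot: [[-0.0, 0.062, 0.998], [-0.0, 0.998, -0.062], [-1.0, -0.0, -0.0]]
wrist_force: [-0.6, -0.8, -0.0]
gripper_width: 0.215
t 11.37 TCP punch [-134.5  -15.2] 42.8 nose [ 46.5 -15.2] F [-0.6 -0.8 -0. ]
blob c [10.9 34.5] size [ 55.  129.9] ang 11.0 x -27.5 48.3 y -26.4 94.7
```

View pics/a5.png

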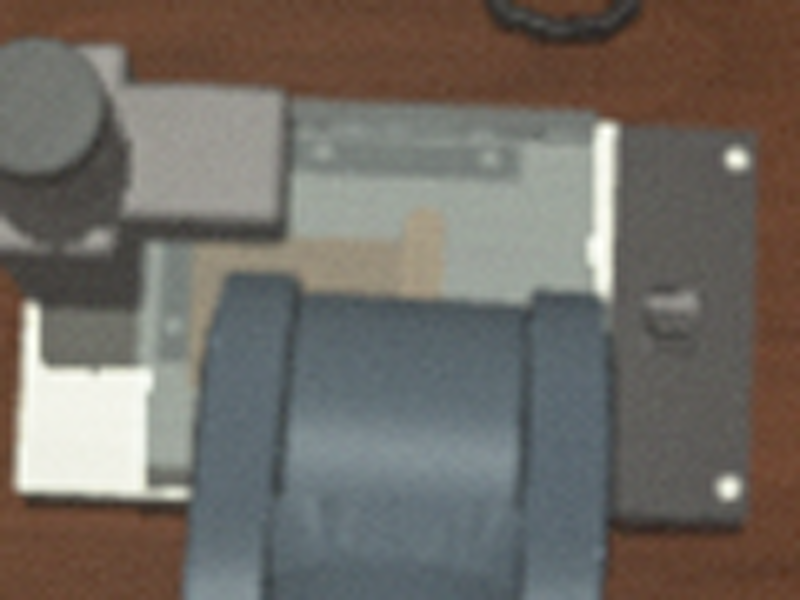

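The template is squared up along the stick. Its left edge at about (190,270) is within a pixel or so of the left stop's face, and there's no clear contact force yet. I'll creep on until I feel the stop.

```bash
for i in 1; do python3 -m pendant '[[0.0,0,0.0005,0,0],[0.0,0,0.001,0,0],[0.0,0,0.001,0,0],[0.0,0,0.001,0,0]]' 60|grep -E 'pos|force'; python3 -m pendant '[[0.0,0,0.0005,0,0],[0.0,0,0.001,0,0],[0.0,0,0.001,0,0],[0.0,0,0.001,0,0]]' 60|grep -E 'pos|force';  done
```

```text
ee_pos: [491.8, -41.3, 42.8]
wrist_force: [-2.5, -3.2, -0.8]
ee_pos: [491.8, -40.6, 42.7]
wrist_force: [-2.7, -6.4, -0.2]
```

```bash
python3 -m pendant '[[0.0,0,-0.006,0,0],[0.0,0,-0.013,0,0],[0.0,0,-0.013,-0.03,0],[0.0,0,-0.013,-0.06,0],[0.0,0,-0.013,-0.09,0],[0.0,0,-0.013,-0.115,0],[0.0,0,-0.013,-0.125,0],[0.0,0,-0.013,-0.125,0]]' 60
python3 -m pendant '[[0.0,0,0.02,0,0],[0.0,0,0.045,0,0],[0.0,0,0.065,0,0],[0.0,0,0.072,0,0],[0.0,0,0.072,0,0],[0.0,0,0.072,0,0]]' 60;python3 m.py
```

```text
time: 12.75
ee_pos: [364.6, -45.4, 42.9]
ee_rot: [[-0.0, 0.063, 0.998], [0.0, 0.998, -0.063], [-1.0, 0.0, -0.0]]
wrist_force: [0.8, -0.0, 0.0]
gripper_width: 0.214
time: 13.25
ee_pos: [371.7, 26.4, 42.9]
ee_rot: [[0.0, 0.061, 0.998], [-0.0, 0.998, -0.061], [-1.0, -0.0, 0.0]]
wrist_force: [0.3, -0.4, -0.4]
gripper_width: 0.214
t 13.25 TCP punch [-258.6   45.8] 42.9 nose [-77.6  45.8] F [ 0.3 -0.4 -0.4]
blob c [-6.  43.3] size [ 77.6 102.2] ang 2.2 x -44.8 34.4 y -7.7 94.7
```

```bash
python3 -m pendant '[[0.0,0,0,0.01,0],[0.0,0,0,0.022,0],[0.0,0,0,0.029,0],[0.0,0,0,0.032,0],[0.0,0,0,0.035,0],[0.0,0,0,0.038,0],[0.0,0,0,0.041,0],[0.0,0,0,0.044,0],[0.0,0,0,0.047,0],[0.0,0,0,0.05,0]]' 60
python3 -m pendant '[[0.0,0,0,0.003,0],[0.0,0,0,0.006,0],[0.0,0,0,0.009,0],[0.0,0,0,0.011,0],[0.0,0,0,0.013,0],[0.0,0,0,0.013,0],[0.0,0,0,0.013,0]]' 60;python3 m.py
```

```text
time: 14.13
ee_pos: [421.0, 23.4, 42.8]
ee_rot: [[-0.0, 0.062, 0.998], [-0.0, 0.998, -0.062], [-1.0, -0.0, -0.0]]
wrist_force: [-0.7, -0.1, -0.3]
gripper_width: 0.211
time: 14.72
ee_pos: [433.8, 22.6, 42.8]
ee_rot: [[0.0, 0.062, 0.998], [0.0, 0.998, -0.062], [-1.0, 0.0, 0.0]]
wrist_force: [0.2, 0.4, 0.3]
gripper_width: 0.215
t 14.72 TCP punch [-196.4   45.8] 42.8 nose [-15.4  45.8] F [0.2 0.4 0.3]
blob c [-7.3 43.2] size [139.  102.2] ang 2.3 x -77.1 62.3 y -7.7 94.5
```

```bash
P(){ grep -E 'pos|force'; }
python3 -m pendant '[[0.0,0,0,0.001,0],[0.0,0,0,0.002,0],[0.0,0,0,0.002,0],[0.0,0,0,0.002,0]]' 60|P
python3 -m pendant '[[0.0,0,0,0.0005,0],[0.0,0,0,0.001,0],[0.0,0,0,0.001,0],[0.0,0,0,0.001,0]]' 60|P
python3 -m pendant '[[0.0,0,0,0.0005,0],[0.0,0,0,0.001,0],[0.0,0,0,0.001,0],[0.0,0,0,0.001,0]]' 60|P
```

```text
ee_pos: [435.8, 22.5, 42.8]
wrist_force: [0.3, 0.6, -1.1]
ee_pos: [436.8, 22.4, 42.8]
wrist_force: [0.3, -0.2, -0.9]
ee_pos: [437.8, 22.3, 42.8]
wrist_force: [0.6, 1.0, 0.5]
```

```bash
P(){ grep -E 'pos|force'; }
python3 -m pendant '[[0.0,0,0,0.0005,0],[0.0,0,0,0.001,0],[0.0,0,0,0.001,0],[0.0,0,0,0.001,0]]' 60|P
python3 -m pendant '[[0.0,0,0,0.0005,0],[0.0,0,0,0.001,0],[0.0,0,0,0.001,0],[0.0,0,0,0.001,0]]' 60|P; python3 m.py
```

```text
ee_pos: [438.7, 22.3, 42.8]
wrist_force: [-1.4, -0.2, 0.4]
ee_pos: [438.9, 22.2, 42.5]
wrist_force: [-6.2, 0.5, 0.1]
t 16.43 TCP punch [-191.3   45.8] 42.5 nose [-10.3  45.8] F [-6.2  0.5  0.1]
blob c [-5.7 43.3] size [135.8 102.2] ang 2.3 x -74.2 63.6 y -7.7 94.5
```

```bash
P(){ grep -E 'pos|force'; }
python3 -m pendant '[[0.0,0,0,-0.004,0],[0.0,0,0,-0.02,0],[0.0,0,0,-0.045,0],[0.0,0,0,-0.065,0],[0.0,0,-0.01,-0.067,0],[0.0,0,-0.03,-0.067,0],[0.0,0,-0.055,-0.067,0],[0.0,0,-0.073,-0.067,0],[0.0,0,-0.076,-0.067,0],[0.0,0,-0.076,-0.067,0]]' 60|P; python3 m.py
python3 -m pendant '[[0.0,0,0,0.01,0],[0.0,0,0,0.035,0],[0.0,0,0,0.065,0],[0.0,0,0,0.095,0],[0.0,0,0,0.115,0],[0.0,0,0,0.123,0],[0.0,0,0.004,0.123,0],[0.0,0,0.008,0.123,0],[0.0,0,0.011,0.123,0],[0.0,0,0.012,0.123,0]]' 60|P; python3 m.py
```

```text
ee_pos: [368.3, -50.2, 43.0]
wrist_force: [0.3, 0.2, -1.4]
t 17.32 TCP punch [-257.3  -31. ] 43.0 nose [-76.3 -31. ] F [ 0.3  0.2 -1.4]
blob c [24.7 44.5] size [ 74.8 102.2] ang 2.2 x -12.2 63.6 y -7.5 94.7
ee_pos: [490.7, -44.3, 42.8]
wrist_force: [-0.5, -0.7, -0.5]
t 18.2 TCP punch [-135.5  -17.3] 42.8 nose [ 45.5 -17.3] F [-0.5 -0.7 -0.5]
blob c [30.4 35. ] size [ 66.8 128.8] ang 8.9 x -11.3 63.6 y -29.3 94.5
```

```bash
P(){ grep -E 'pos|force'; }
python3 -m pendant '[[0.0,0,0.001,0,0],[0.0,0,0.002,0,0],[0.0,0,0.002,0,0],[0.0,0,0.002,0,0]]' 60|P
python3 -m pendant '[[0.0,0,0.0005,0,0],[0.0,0,0.0008,0,0],[0.0,0,0.0008,0,0],[0.0,0,0.0008,0,0]]' 60|P
python3 -m pendant '[[0.0,0,0.0004,0,0],[0.0,0,0.0007,0,0],[0.0,0,0.0007,0,0],[0.0,0,0.0007,0,0]]' 60|P
```

```text
ee_pos: [491.7, -43.2, 42.9]
wrist_force: [-1.2, -0.7, -0.7]
ee_pos: [491.8, -42.4, 42.8]
wrist_force: [-0.0, -0.5, -0.3]
ee_pos: [491.8, -41.7, 42.8]
wrist_force: [-1.1, -1.5, -1.5]
```

```bash
P(){ grep -E 'pos|force'; }
python3 -m pendant '[[0.0,0,0.0005,0,0],[0.0,0,0.0007,0,0],[0.0,0,0.0007,0,0],[0.0,0,0.0007,0,0]]' 60|P
python3 -m pendant '[[0.0,0,-0.003,0,0],[0.0,0,-0.01,0,0],[0.0,0,-0.014,0,0],[0.0,0,-0.014,-0.03,0],[0.0,0,-0.014,-0.07,0],[0.0,0,-0.014,-0.11,0],[0.0,0,-0.014,-0.15,0],[0.0,0,-0.014,-0.18,0],[0.0,0,-0.014,-0.19,0],[0.0,0,-0.014,-0.19,0]]' 60|P
python3 m.py
```

```text
ee_pos: [491.8, -41.1, 42.8]
wrist_force: [-1.8, -2.7, -1.1]
ee_pos: [299.3, -43.1, 42.8]
wrist_force: [0.3, -0.0, 0.3]
t 20.42 TCP punch [-326.5  -28.1] 42.8 nose [-145.5  -28.1] F [ 0.3 -0.   0.3]
blob c [24.7 44.4] size [ 74.8 102.2] ang 2.2 x -11.7 63.6 y -7.7 94.5
```

```bash
P(){ grep -E 'pos|force'; }
python3 -m pendant '[[0.0,-0.012,-0.02,0,0],[0.0,-0.012,-0.05,0,0],[0.0,-0.012,-0.08,0,0],[0.0,-0.012,-0.107,0.01,0],[0.0,-0.012,-0.107,0.04,0],[0.0,-0.012,-0.107,0.075,0],[0.0,-0.012,-0.107,0.105,0],[0.0,-0.012,-0.107,0.115,0],[0.0,-0.012,-0.107,0.115,0],[0.0,-0.012,-0.107,0.115,0]]' 60|P; python3 m.py
python3 -m pendant '[[0.0,0.006,0,0,0],[0.0,0.011,0,0,0],[0.0,0.012,0,0,0],[0.0,0.012,0,0,0]]' 60|P
python3 -m pendant '[[0.0,0.001,0,0,0],[0.0,0.001,0,0,0],[0.0,0.001,0,0,0]]' 60|P
python3 -m pendant '[[0.0,0.001,0,0,0],[0.0,0.001,0,0,0],[0.0,0.001,0,0,0]]' 60|P
```

```text
ee_pos: [409.9, -157.2, 54.3]
wrist_force: [-0.7, 1.0, -0.9]
t 21.3 TCP punch [-209.  -135.1] 54.3 nose [ -28.  -135.1] F [-0.7  1.  -0.9]
blob c [24.7 44.5] size [ 74.8 102.3] ang 2.2 x -12.0 63.6 y -7.4 95.0
ee_pos: [408.7, -156.9, 42.4]
wrist_force: [-0.0, -0.4, -0.6]
ee_pos: [409.5, -157.1, 41.9]
wrist_force: [0.6, 0.1, 0.3]
ee_pos: [409.5, -157.0, 40.8]
wrist_force: [0.1, 0.3, -0.8]
```

```bash
P(){ grep -E 'pos|force'; }
python3 -m pendant '[[0.0,0.0007,0,0,0],[0.0,0.0007,0,0,0],[0.0,0.0007,0,0,0]]' 60|P
python3 -m pendant '[[0.0,0.0007,0,0,0],[0.0,0.0007,0,0,0],[0.0,0.0007,0,0,0]]' 60|P
```

```text
ee_pos: [409.5, -157.0, 40.1]
wrist_force: [-0.0, -0.5, 0.0]
ee_pos: [409.6, -157.0, 39.4]
wrist_force: [0.8, 0.5, 1.0]
```

```bash
P(){ grep -E 'pos|force'; }
python3 -m pendant '[[0.0,0,0,0.006,0],[0.0,0,0,0.012,0],[0.0,0,0,0.018,0],[0.0,0,0,0.020,0],[0.0,0,0,0.020,0]]' 60|P
python3 -m pendant '[[0.0,0,0,0.001,0],[0.0,0,0,0.002,0],[0.0,0,0,0.002,0]]' 60|P
python3 -m pendant '[[0.0,0,0,0.001,0],[0.0,0,0,0.002,0],[0.0,0,0,0.002,0]]' 60|P
python3 -m pendant '[[0.0,0,0,0.001,0],[0.0,0,0,0.002,0],[0.0,0,0,0.002,0]]' 60|P
```

```text
ee_pos: [430.4, -158.4, 39.4]
wrist_force: [0.7, 0.3, 1.7]
ee_pos: [431.2, -158.3, 39.3]
wrist_force: [-1.9, -0.3, 1.8]
ee_pos: [432.8, -158.4, 39.2]
wrist_force: [-4.9, 0.9, 3.9]
ee_pos: [435.7, -158.7, 39.5]
wrist_force: [-1.9, -0.1, 1.5]
```

```bash
P(){ grep -E 'pos|force'; }
python3 -m pendant '[[0.0,0,0,0.001,0],[0.0,0,0,0.002,0],[0.0,0,0,0.002,0]]' 60|P
python3 -m pendant '[[0.0,0,0,0.001,0],[0.0,0,0,0.002,0],[0.0,0,0,0.002,0]]' 60|P
python3 -m pendant '[[0.0,0,0,0.001,0],[0.0,0,0,0.0015,0],[0.0,0,0,0.0015,0]]' 60|P; python3 m.py
```

```text
ee_pos: [437.8, -158.9, 39.5]
wrist_force: [0.0, 1.0, 1.9]
ee_pos: [439.2, -158.9, 39.3]
wrist_force: [-3.5, 1.2, 3.3]
ee_pos: [439.4, -158.8, 39.0]
wrist_force: [-11.5, -0.3, 8.1]
t 24.6 TCP punch [-179.4 -134.8] 39.0 nose [   1.6 -134.8] F [-11.5  -0.3   8.1]
blob c [24.7 44.5] size [ 74.8 102.2] ang 2.2 x -12.0 63.6 y -7.5 94.9
```

The slide travelled 8 mm from contact to its end stop, with the force peaking, dropping at the snap, then rising again. I'll back off and lay the stick down.

```bash
P(){ grep -E 'pos|force|width'; }
python3 -m pendant '[[0.0,0,0,-0.005,0],[0.0,-0.005,0,-0.015,0],[0.0,-0.01,0,-0.04,0],[0.0,-0.01,0,-0.07,0],[0.0,-0.01,0,-0.1,0],[0.0,-0.01,0,-0.125,0],[0.0,-0.01,0,-0.13,0],[0.0,-0.01,0,-0.13,0],[0.0,-0.01,0,-0.13,0]]' 60|P
python3 -m pendant '[[0.0,0.012,0,0,0],[0.0,0.024,0,0,0],[0.0,0.034,0,0,0],[0.0,0.037,0,0,0],[0.0,0.037,0,0,0]]' 60|P
```

```text
ee_pos: [311.7, -151.2, 49.9]
wrist_force: [0.9, 0.4, -0.9]
gripper_width: 0.214
ee_pos: [311.4, -150.7, 11.9]
wrist_force: [-0.4, -0.2, -0.6]
gripper_width: 0.216
```

```bash
P(){ grep -E 'pos|force|width'; }
python3 -m pendant '[[0.0,0.0015,0,0,0],[0.0,0.0015,0,0,0],[0.03,0.0015,0,0,0],[0.05,0.0015,0,0,0],[0.05,0.0015,0,0,0],[0.05,0.0015,0,0,0],[0.05,0.0015,0,0,0]]' 60|P
python3 -m pendant '[[0.05,-0.02,0,0,0],[0.05,-0.05,0,0,0],[0.05,-0.09,0,0,0],[0.05,-0.12,0,0,0],[0.05,-0.155,0,0,0],[0.05,-0.19,0,0,0],[0.05,-0.22,0,0,0],[0.05,-0.22,-0.04,-0.01,0],[0.05,-0.22,-0.08,-0.02,0],[0.05,-0.22,-0.08,-0.02,0]]' 60|P
python3 - <<'E'
from h import *
t=cam('top');s=cam('side')
a=cv2.resize(t['img'][125:290,130:370],(800,550),interpolation=cv2.INTER_CUBIC)
cv2.imwrite('pics/fin.png',a)
import os;os.system('python3 m.py')
E
```

```text
ee_pos: [311.3, -151.0, 11.0]
wrist_force: [-0.1, 0.4, 0.1]
gripper_width: 0.582
ee_pos: [284.6, -234.4, 231.4]
wrist_force: [0.9, 0.7, -0.2]
gripper_width: 0.588
t 27.33 TCP punch [-328.5 -216.1] 230.8 nose [-147.5 -216.1] F [-0.9 -0.3  0. ]
blob c [24.7 44.5] size [ 74.8 102.2] ang 2.2 x -11.8 63.6 y -7.5 94.7
```

View pics/fin.png

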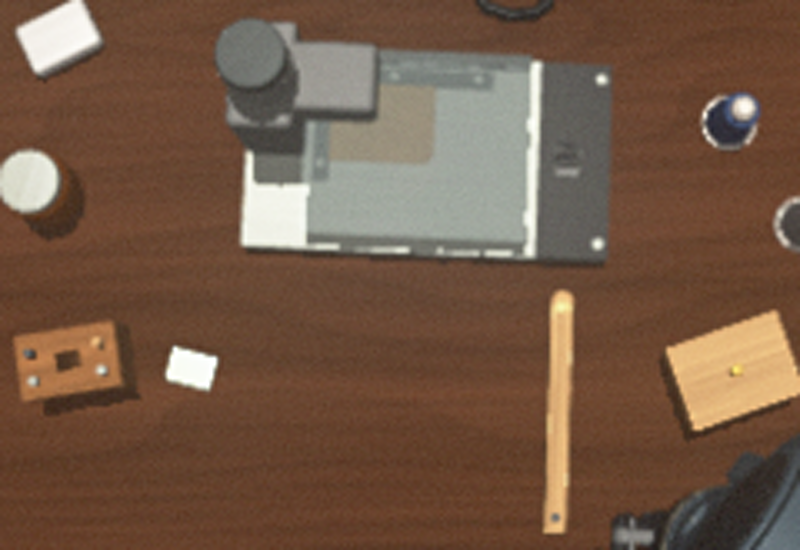

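The final view shows the template in the corner, with its left edge at (330,140) and top edge at (400,88) on the stops. The switch has changed state at (566,158), the stick lies flat at (560,410), and the bystanders in view look undisturbed.

```bash
python3 -c "
from station import arm
print(arm.job_done())"
```

```text
the job is handed in; nothing more can be done
None
```

The job is handed in at about 27 s on the robot clock: the template is against both stops, the switch is across to on, and the stick lies flat on the bench.

**How it was done**
1. I pulled the stick from its block, laid it flat by swinging its nose down on the bench, and gripped it again level.
2. I nudged the template with the stick only: its side against the left stop, its nose against the back stop, then a light second nudge to the left. Felt contact was about 3–6 N each time.
3. I pushed the switch with the stick's nose, then laid the stick on the bench and raised the arm clear.

**Last checks**
- **Template:** the top camera put its centre at (24.7, 44.5) mm in the punch's frame, against a home of (27.5, 45). The 2–3 mm difference is within what the top camera can resolve. The contact forces, and a nose position of -10.3 mm against -10 expected at the back stop, both agree with it being home.
- **Squareness:** the template's angle read 2.2° off. I took this as bias in my estimate of the punch's angle, because the stick held parallel to the punch read 2.0°. The final picture shows its edges lying along the stops.
- **Switch:** the force peaked near 5 N, dropped at the snap, then rose at the end stop after 8 mm of travel. It also looks changed in the picture.
- **Bystanders:** the box, jar, chalk and spool_a look undisturbed in the last picture. spool_b is cut off at the edge of that crop. I did not measure any of them again.

**Disagreements:** position readings from the first wrist view (up to 15 mm out) and from corners picked by eye in the side view (about 6 mm) did not match the top camera. I relied on the top camera and on contact.

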